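Open the valve box and shut the red stopcock

TASK

Push the cover of the grey valve box back, away from the robot, right to its rear stop, so that the bay with the two stopcocks is uncovered; then push the red lever clockwise (seen from above) a quarter turn, fully shut against its stop. Only push with the fingers: do not lift the cover, leave the blue lever as it is, do not disturb the pen, the bolt or the navy cup, and end with the hand clear.

Things in the scene. Friction and masses are not known exactly. Their poses are not given: they have to be found in the camera images.
- valve_box: Grey fixed box, 270 (x) x 310 (y) x 60 mm high; origin: centre of its underside; +x to its rear (away from the robot), +y to its left. Front bay, open at the top: x -125 to -20 mm, y -140 to 140 mm, floor at 8 mm; then a closed deck at 60 mm. Side rails and rear stop rise to 70 mm. Two stopcocks stand in the bay, pivots at x = -42 mm, y = -80 and +50 mm; which colour is where changes.
- cover: Loose 0.35 kg cover on the box between its rails, hiding the bay; slides along the box's x with a few newtons. Plate 126 (x) x 292 (y) x 6 mm, raised grey middle 92 x 200 mm, top at 24 mm. Origin: centre of the plate's underside. Push face (front of the raised middle, z 6 to 24 mm): x = -33 mm; push near mid-width. In the box's frame it lies at x = -70 to -60 mm at first, +65 mm at the rear stop.
- red_lever (a joint): Angle of the red lever (rad): 0 open, pointing to the box's front (-x); it grows clockwise seen from above, to 1.571 at its stop, shut, pointing to the box's left (+y). Starts between 0 and 0.3. Moves with about 3 N at the tip and stays where it is left.
- red_lever_tip (a point): Centre of the end of the red lever, 62 mm from its pivot. The lever is a bar 12 mm wide and 18 mm high, from 38 to 56 mm above the table.
- red_pivot (a point): Point on the vertical axis of the red lever, half-way up the lever, 47 mm above the table; axes as the box. Hub radius 11 mm.
- blue_lever (a joint): Angle of the blue lever (rad), as for the red; starts between 0 and 0.2 and must stay as it is.
- blue_lever_tip (a point): Centre of the end of the blue lever, a lever of the same shape.
- navy_lid: Loose navy plastic cup, 109 mm across and 37 mm high, on the table to the left of the box; origin at the centre of its underside. Leave alone.
- marker_pen: Loose felt marker, 128 mm long (y) and 12 mm thick, on the table in front of the box; origin at its middle, on the table. Leave alone.
- loose_bolt: Loose steel bolt, 34 mm long and 11 mm thick, on the table to the right of the box; origin at its middle, on the table. Leave alone.

How it is judged:
By the outcome, as a careful person would: the job done as asked, in the order asked, and still so for the second after the job is handed in, with the robot touching nothing.
It also fails if it takes over 48 s, if anything falls off the work surface, if the arm or the gripper's body presses on something with over 40 N, if the wrist force passes 120 N, or if a joint passes its speed limit or range.

ROBOT

A 6-joint arm with a two-finger parallel gripper is mounted at the origin on a cart in front of the work surface, level with it; the furniture and walls round the work are solid. World frame = base frame: x ahead of the robot, y to its left, z up, the work surface at z = 0. Lengths are in m, angles in rad, forces in N, time in s.
With the tool pointing down it reaches from about 0.325 to 0.85 m from the base axis. Payload 15.5 kg.
Tool frame: the origin (TCP) lies on the mounting face of the last link; the fingertips stand 191 mm ahead of it and the grasp point (between the pads) lies 172 mm ahead of it; z points along the fingers, y is the line along which they close (so a half turn about z gives the same grasp; the last joint's range is limited). The gripper opens to 91 mm and grips with 3 to 60 N. Pads are 32 mm wide; open, the fingers measure 118 mm over their backs; the gripper's body (76 mm by 178 mm) begins 60 mm behind the grasp point.
Start: joints at [-1.429, 0.494, 1.345, -0, 1.302, -0.096], TCP at [0.147, -0.607, 0.405] pointing down, gripper open.
Joint ranges: [-2.91, 2.91], [-0.82, 2.16], [0.22, 2.67], [-1.22, 4.37], [0.12, 2.79], [-3.08, 3.08]. Speed limits (rad/s): [1.89, 1.89, 2.57, 3.01, 3.01, 3.01].

INTERFACE

Orientations are given as a rotation vector (axis times angle).
In Python, from cell import manip gives the robot as it stands. The module is installed in compiled form; this text tells all that it offers.
- The arm moves only by the shell command python3 -m creep 'ROWS' [OPENING]. ROWS is JSON, one flat list of numbers, 4 for each row, row after row: the shift along the tool's x, y, z in m, then the turn about the tool's z in degrees. A call has 1 to 12 rows; each row is the pose to reach, as a shift and turn from the pose commanded when the call began, along the tool's axes at that moment; what a row does not reach only later rows make up. A row lasts 1/12 s, in which the tool goes at most 41.7 mm and 7.16 degrees, less where a joint would pass 70% of its speed; a pose out of reach is approached as far as the arm can. A call with a gripper value outside its range is refused whole. OPENING is the opening, from 0 (shut) to 1 (fully open), set as the call begins (- or left out, the last holds). The fingers move at their own pace and stop on an object; the grip force is fixed at half the most. Time passes only in rows, so rows that repeat a pose let the fingers close. It gives the time, the measured TCP pose, the force, the opening and the grip force at its end, in the units of the state.
- manip.get_state(): the state, without advancing time (a new reading comes with each control period).
- manip.read_camera(name): name is "side" or "top" or "wrist"; returns a dict with "pixels" (400x640x3 uint8, blue, green, red), "fov_y" (degrees; the focal length in pixels is half the picture's height over the tangent of half this angle, whatever the lens; pixels are square), "cx", "cy" (the principal point, pixels), "pose" (4x4, takes a point from camera to world coordinates). Camera axes: x right, y down, z forward; pixel columns grow to the right and rows downward; lengths in m; the calibration is good to about 2 mm. The wrist camera is an equidistant fisheye: a pixel r from the principal point sees the ray r / f radians off the axis. A picture is of the moment at which its call begins. There is no depth.
- manip.finish_job(): hands the job in; it is judged then, once.
Trained networks look in a picture, given as the dict that the camera call returned (one of the last four; its "shot" number tells which), for a name from the list of things; names that differ only in an ending like _2 or _b are one class to them, and where a whole thing is asked for, a point or a joint stands for the part that bears it (a point fixed in the world has none). Each returns a list of dicts, best first, with "p" (0 to 1); they miss things now and then, are a little off and sometimes report something else, mostly with a low value. They report only what shows in the picture. A call takes as long as a camera call.
- manip.recognise(picture, label): "xy" ([column, row] in pixels, amid what is visible of it).
The state is a dict: "time_s": time; "joint_pos": joint angles; "joint_vel": joint speeds; "joint_torque": joint torques, N m; "tool_pos": TCP position; "tcp_rot": TCP orientation; "wrist_force": force on the tool from outside, world axes, zero at the start; "torque": the same for the moment, N m; "opening": finger opening in m; "finger_force": force on a finger pad.
Only numpy, scipy, OpenCV 4.12 (cv2) and the standard library are available. Lean on these libraries where they do the work, as an engineer would, in place of code of your own. Each camera call takes 0.05 s, during which the arm holds its last target. There are 200 camera calls.

## Working session

There is one attempt and no reset: what is moved stays moved. The work goes in short steps, Python scripts to look and compute and a shell command to move; the robot and the scene stay as the last step left them, time stands still between calls to the robot, and variables do not carry over. Pictures are saved under pics/ and viewed, at most 10 in all, crops included, and the job is handed in when it is done.

```bash
mkdir -p pics; cat > h.py <<'E'
import numpy as np, cv2
from cell import manip
from scipy.spatial.transform import Rotation as R
def ray(c,uv,fish=False):
    f=200/np.tan(np.radians(c["fov_y"]/2)); d=np.array([uv[0]-c["cx"],uv[1]-c["cy"]],float)
    if fish:
        r=np.hypot(*d); t=r/f; v=np.array([*(d/max(r,1e-9)*np.sin(t)),np.cos(t)])
    else: v=np.array([*(d/f),1.])
    T=np.array(c["pose"]); return T[:3,3],T[:3,:3]@v
def onz(c,uv,z,fish=False):
    o,v=ray(c,uv,fish); return o+v*(z-o[2])/v[2]
def proj(c,P):
    f=200/np.tan(np.radians(c["fov_y"]/2)); T=np.array(c["pose"]); q=T[:3,:3].T@(np.array(P)-T[:3,3]); return c["cx"]+f*q[0]/q[2],c["cy"]+f*q[1]/q[2]
E
python3 - <<'E'
from h import *
s=manip.get_state(); print(s["time_s"],s["tool_pos"],s["tcp_rot"],s["opening"]); print(R.from_rotvec(s["tcp_rot"]).as_matrix().round(3))
for n in ["top","side"]:
    c=manip.read_camera(n); cv2.imwrite(f"pics/{n}0.png",c["pixels"]); print(n,np.array(c["pose"]).round(3).tolist(),c["fov_y"])
    for l in ["valve_box","cover","navy_lid","marker_pen","loose_bolt"]:
        r=manip.recognise(c,l)[:2]; print(l,[(x["xy"],round(x["p"],2),onz(c,x["xy"],.07 if l in("valve_box","cover") else .01).round(3)) for x in r])
E
```

```text
0.0 [ 0.14720977 -0.60726015  0.40416158] [-3.11824477e+00 -3.72536755e-01  3.83968697e-05] 0.09113987197470051
[[ 0.972  0.236 -0.   ]
 [ 0.236 -0.972  0.001]
 [ 0.    -0.001 -1.   ]]
top [[0.011, -0.994, 0.111, 0.39], [-1.0, -0.011, -0.003, 0.028], [0.004, -0.111, -0.994, 1.008], [0.0, 0.0, 0.0, 1.0]] 47.82499793537711
valve_box [([360.5, 147.5], 0.72, array([ 0.611, -0.063,  0.07 ]))]
cover [([347.5, 208.3], 0.71, array([ 0.481, -0.036,  0.07 ]))]
navy_lid [([245.3, 156.9], 0.61, array([0.6 , 0.19, 0.01])), ([348.2, 208.9], 0.19, array([ 0.485, -0.042,  0.01 ]))]
marker_pen [([323.2, 258.5], 0.79, array([0.375, 0.012, 0.01 ]))]
loose_bolt [([446.2, 214.4], 0.38, array([ 0.475, -0.26 ,  0.01 ]))]
side [[-0.991, -0.092, 0.102, 0.374], [-0.135, 0.513, -0.848, 0.955], [0.025, -0.854, -0.52, 0.634], [0.0, 0.0, 0.0, 1.0]] 48.73068599856755
valve_box [([286.8, 200.6], 0.97, array([0.572, 0.067, 0.07 ]))]
cover [([325.7, 185.1], 0.66, array([ 0.489, -0.024,  0.07 ]))]
navy_lid [([270.3, 244.9], 0.64, array([0.59 , 0.168, 0.01 ]))]
marker_pen [([366.6, 218.0], 0.6, array([0.377, 0.019, 0.01 ]))]
loose_bolt []
```

```bash
python3 - <<'E'
import cv2
i=cv2.imread("pics/top0.png")[70:300,200:480]; cv2.imwrite("pics/top0c.png",cv2.resize(i,None,fx=2.6,fy=2.6,interpolation=cv2.INTER_CUBIC))
E
```

```text
(no output)
```

View pics/top0c.png

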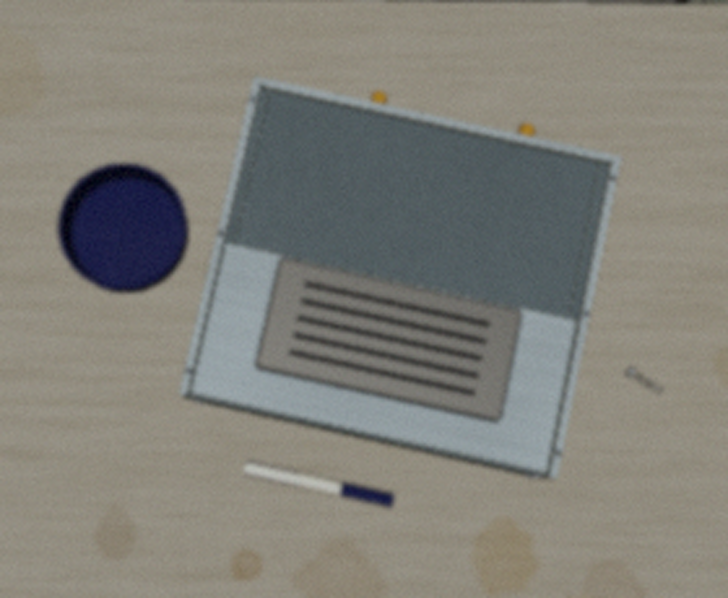

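View pics/side0.png

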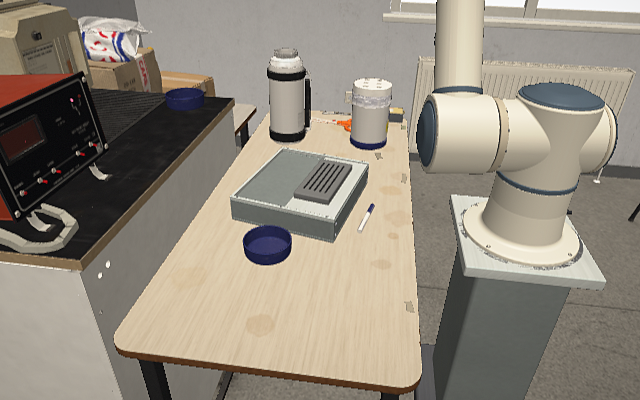

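The top crop shows the box at about -12° yaw. Its corners in the crop are FL (187,394), RL (258,83), RR (617,160) and FR (553,474), and the cover's raised front edge runs (258,367) to (500,420). The side view shows a thermos at (287,138) and a jar at (368,145) beyond the box.

```bash
cat > est.py <<'E'
from h import *
c=manip.read_camera("top"); s=manip.read_camera("side")
px=lambda p:(200+(p[0]+.5)/2.6-.5,70+(p[1]+.5)/2.6-.5)
C=[onz(c,px(p),.07)[:2] for p in [(187,394),(258,83),(617,160),(553,474)]]
L=np.array([[-135,155],[135,155],[135,-155],[-135,-155]])/1e3
W=np.array(C); mu=W.mean(0); H=L.T@(W-mu); U,S,V=np.linalg.svd(H); Rm=V.T@U.T
print("box",mu.round(4),"yaw",np.degrees(np.arctan2(Rm[1,0],Rm[0,0])),"resid",((W-mu)-L@Rm.T).round(4).tolist())
for p in [(258,367),(500,420)]:
    w=onz(c,px(p),.084)[:2]; print("face",w.round(3),(Rm.T@(w-mu)).round(4))
for p in [(287,138),(368,147)]: print("jar",onz(s,p,0).round(3))
# side check of the box: corner pixels predicted
for l in L[:4]: print(proj(s,[*(mu+Rm@l),.07]))
st=manip.get_state(); T=R.from_rotvec(st["tcp_rot"]).as_matrix()
for n,b in [("pre",(-.16,0)),]:
    w=mu+Rm@np.array(b); print(n,w,"tool shift",T.T@(np.array([*w,.34])-st["tool_pos"]))
E
python3 est.py
```

```text
box [ 0.5501 -0.0519] yaw -11.807386743106067 resid [[0.0022, -0.006], [-0.0046, -0.0036], [-0.0027, 0.0046], [0.0051, 0.005]]
face [0.473 0.064] [-0.0993  0.098 ]
face [ 0.433 -0.127] [-0.0991 -0.0972]
jar [ 0.682 -0.451  0.   ]
jar [ 0.396 -0.43   0.   ]
(np.float64(334.19502650981957), np.float64(219.34612549775932))
(np.float64(229.18698003823312), np.float64(196.2636383941986))
(np.float64(281.70506816306835), np.float64(146.58032296054887))
(np.float64(368.7955534138599), np.float64(162.1183939167057))
pre [ 0.39350016 -0.01911667] tool shift [ 0.37792858 -0.51370128  0.06470679]
```

```bash
python3 -m creep '[0.01,-0.014,0,1, 0.03,-0.04,0,4, 0.05,-0.068,0,7, 0.074,-0.1,0,10, 0.098,-0.133,0,13, 0.122,-0.166,0,16, 0.146,-0.198,0,19, 0.17,-0.231,0,22, 0.194,-0.264,0,24, 0.218,-0.296,0,25, 0.242,-0.329,0,25.4, 0.26,-0.353,0,25.4]' 0 && python3 - <<'E'
from h import *
st=manip.get_state(); T=R.from_rotvec(st["tcp_rot"]).as_matrix(); print(st["tool_pos"],T.round(3)[:,:2].tolist(),st["joint_pos"],st["wrist_force"],st["opening"])
mu=np.array([.5501,-.0519]); a=np.radians(-11.81); Rm=np.array([[np.cos(a),-np.sin(a)],[np.sin(a),np.cos(a)]])
w=mu+Rm@np.array([-.15,0]); print(T.T@(np.array([*w,.30])-st["tool_pos"]))
E
```

```text
time_s: 1.7
tool_pos: [0.3169, -0.2005, 0.4049]
tcp_rot: [-3.125, 0.323, -0.001]
wrist_force: [1.2, -0.8, -0.3]
opening: 0.0142
finger_force: 0.0
[ 0.31691062 -0.20046732  0.40490144] [[0.979, -0.204], [-0.204, -0.979], [0.0, -0.0]] [-7.23788596e-01  1.38710136e-01  1.90797532e+00  3.93077437e-04
  1.09474867e+00  1.05269499e+00] [ 1.20515972 -0.84335674 -0.26315549] 0.014194734560155844
[ 0.04786319 -0.19311268  0.10495978]
```

```bash
python3 -m creep '[0.003,-0.012,0,0, 0.008,-0.035,0,0, 0.016,-0.065,0,0, 0.024,-0.095,0.015,0, 0.032,-0.125,0.03,0, 0.039,-0.155,0.055,0, 0.044,-0.178,0.08,0, 0.047,-0.19,0.1,0, 0.048,-0.193,0.115,0, 0.048,-0.193,0.123,0, 0.048,-0.193,0.125,0, 0.048,-0.193,0.125,0]' 0 && python3 - <<'E'
from h import *
c=manip.read_camera("wrist"); cv2.imwrite("pics/w1.png",c["pixels"])
st=manip.get_state(); print(st["tool_pos"],st["wrist_force"],st["opening"])
E
```

```text
time_s: 2.7
tool_pos: [0.4031, -0.0243, 0.2797]
tcp_rot: [-3.125, 0.323, 0.001]
wrist_force: [-0.3, 0.2, -0.0]
opening: 0.0002
finger_force: 0.0
[ 0.40317294 -0.02443744  0.28019908] [ 0.86623868 -1.00954563  0.33656585] 0.00031504497221399193
```

View pics/w1.png

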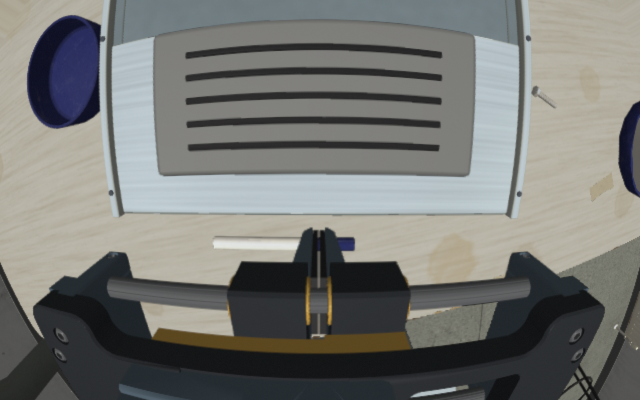

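The wrist view shows the closed fingers at (320,240), aligned with the cover and centred on its push face (the lower edge at row 175). I'll lower to face height and push.

```bash
python3 -m creep '[0,0,0.008,0, 0,0,0.016,0, 0.01,0,0.016,0, 0.022,0,0.016,0, 0.032,0,0.016,0, 0.042,0,0.016,0, 0.054,0,0.016,0, 0.068,0,0.016,0, 0.082,0,0.016,0, 0.096,0,0.016,0, 0.110,0,0.016,0, 0.122,0,0.016,0]' 0; python3 -m creep '[0.01,0,0,0, 0.018,0,0,0, 0.024,0,0,0, 0.029,0,0,0, 0.033,0,0,0, 0.036,0,0,0]' 0
```

```text
time_s: 3.75
tool_pos: [0.5238, -0.0492, 0.2637]
tcp_rot: [-3.125, 0.322, 0.0]
wrist_force: [-2.5, 0.9, 0.8]
opening: 0.0004
finger_force: 1.2
time_s: 4.25
tool_pos: [0.558, -0.0563, 0.2637]
tcp_rot: [-3.125, 0.322, 0.0]
wrist_force: [-2.5, 0.2, -0.2]
opening: 0.0004
finger_force: 1.1
```

```bash
python3 -m creep '[0.003,0,0,0, 0.005,0,0,0, 0.007,0,0,0, 0.008,0,0,0]' 0; python3 -m creep '[0.002,0,0,0, 0.003,0,0,0, 0.003,0,0,0]' 0;
```

```text
time_s: 4.58
tool_pos: [0.5646, -0.0576, 0.2635]
tcp_rot: [-3.125, 0.322, 0.006]
wrist_force: [-14.5, 3.6, 11.6]
opening: 0.0008
finger_force: 7.6
time_s: 4.83
tool_pos: [0.5657, -0.0577, 0.2632]
tcp_rot: [-3.124, 0.322, 0.014]
wrist_force: [-24.1, 4.9, 17.4]
opening: 0.0005
finger_force: 12.6
```

Force is building with the face at about +32 mm, so the cover is at its rear stop. I'll back off, lift and look.

```bash
python3 -m creep '[-0.006,0,0,0, -0.02,0,-0.005,0, -0.035,0,-0.02,0, -0.06,0,-0.045,0, -0.09,0,-0.07,0, -0.115,0,-0.09,0, -0.125,0,-0.095,0, -0.125,0,-0.095,0]' 0 && python3 - <<'E'
from h import *
for n in ["wrist","top","side"]:
    c=manip.read_camera(n); cv2.imwrite(f"pics/{n}2.png",c["pixels"])
    for l in ["red_lever","red_lever_tip","red_pivot","blue_lever","blue_lever_tip","cover"]:
        r=manip.recognise(c,l)[:1]; print(n,l,[(x["xy"],round(x["p"],2),onz(c,x["xy"],.056 if l!="cover" else .084,n=="wrist").round(4)) for x in r])
st=manip.get_state(); print(st["tool_pos"],st["wrist_force"],st["opening"])
E
```

```text
time_s: 5.5
tool_pos: [0.4449, -0.0326, 0.3602]
tcp_rot: [3.125, -0.322, 0.004]
wrist_force: [0.7, 0.3, -0.9]
opening: 0.0004
finger_force: 0.0
wrist red_lever [([389.9, 158.3], 0.96, array([ 0.4724, -0.1077,  0.056 ]))]
wrist red_lever_tip [([393.3, 157.2], 0.91, array([ 0.4728, -0.1111,  0.056 ]))]
wrist red_pivot [([394.6, 146.8], 0.73, array([ 0.4824, -0.1139,  0.056 ]))]
wrist blue_lever [([258.9, 155.6], 0.76, array([0.4995, 0.0119, 0.056 ]))]
wrist blue_lever_tip [([257.6, 156.6], 0.64, array([0.4988, 0.0133, 0.056 ]))]
wrist cover [([317.2, 42.6], 0.71, array([ 0.5843, -0.0612,  0.084 ]))]
top red_lever []
top red_lever_tip []
top red_pivot []
top blue_lever []
top blue_lever_tip []
top cover [([353.6, 134.7], 0.75, array([ 0.6344, -0.0476,  0.084 ]))]
side red_lever [([335.7, 177.0], 0.56, array([ 0.4713, -0.0972,  0.056 ]))]
side red_lever_tip [([337.1, 178.5], 0.48, array([ 0.4666, -0.0895,  0.056 ]))]
side red_pivot [([328.9, 178.8], 0.62, array([ 0.4883, -0.0838,  0.056 ]))]
side blue_lever [([324.2, 203.1], 0.47, array([0.4841, 0.0406, 0.056 ]))]
side blue_lever_tip [([319.4, 200.7], 0.58, array([0.4974, 0.0316, 0.056 ]))]
side cover [([279.3, 174.3], 0.86, array([ 0.613 , -0.0342,  0.084 ]))]
[ 0.44620258 -0.03291881  0.35876417] [ 1.40313665 -0.45677156  0.65530217] 0.0005955067358029097
```

View pics/wrist2.png

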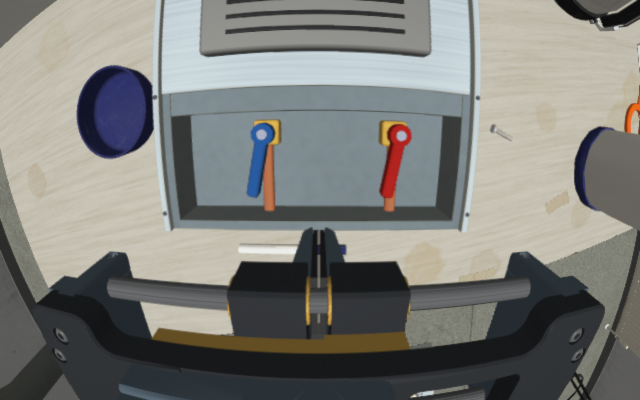

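The wrist view shows the bay uncovered. Red is on the right, with its pivot at (401,135) and tip at (388,195). Blue is on the left, with its pivot at (263,134). I'll work out the finger waypoints.

```bash
cat > wp.py <<'E'
from h import *
c=manip.read_camera("wrist"); st=manip.get_state(); T=R.from_rotvec(st["tcp_rot"]).as_matrix()
t=np.array(st["tool_pos"])
loc=lambda uv,z: (T.T@(onz(c,uv,z,True)-t))[:2]   # tool frame rel. to TCP
P=loc((401,135),.056); Q=loc((388.5,192),.056); B=loc((263,134),.056); Bq=loc((253.5,192),.056)
th=lambda P,Q: np.arctan2(-(Q-P)[1],-(Q-P)[0])
print("red piv",P.round(4),"th",th(P,Q),np.hypot(*(Q-P)),"blue",B.round(4),th(B,Bq),"sep",(P-B).round(4))
for n,uv in [("wallR inner",(440,180)),("wallL inner",(196,180)),("front inner",(320,207))]: print(n,loc(uv,.06).round(4))
mu=np.array([.5501,-.0519]); a=np.radians(-11.81); Rm=np.array([[np.cos(a),-np.sin(a)],[np.sin(a),np.cos(a)]])
w=mu+Rm@np.array([-.042,-.08]); print("piv from box",(T.T@(np.array([*w,.056])-t)).round(4))
E
python3 wp.py
```

```text
red piv [0.064  0.0773] th 0.1678417081607901 0.05568892649082791 blue [ 0.0639 -0.0499] 0.20228539837737314 sep [1.000e-04 1.272e-01]
wallR inner [0.0227 0.1186]
wallL inner [ 0.0224 -0.1178]
front inner [-0.0048  0.0024]
piv from box [0.0635 0.0773 0.3027]
```

```bash
python3 -m creep '[0.002,0.012,0.003,0, 0.006,0.035,0.01,0, 0.012,0.065,0.02,0, 0.017,0.092,0.03,0, 0.019,0.106,0.045,0, 0.019,0.106,0.062,0, 0.019,0.106,0.07,0, 0.019,0.106,0.07,0]' 0 && python3 - <<'E'
from h import *
c=manip.read_camera("wrist"); cv2.imwrite("pics/w3.png",c["pixels"]); print(manip.get_state()["tool_pos"])
E
```

```text
time_s: 7.27
tool_pos: [0.4427, -0.1404, 0.2874]
tcp_rot: [-3.124, 0.323, 0.004]
wrist_force: [-0.6, -0.3, 0.0]
opening: 0.0003
finger_force: 0.0
[ 0.4429926  -0.14023136  0.28831558]
```

View pics/w3.png

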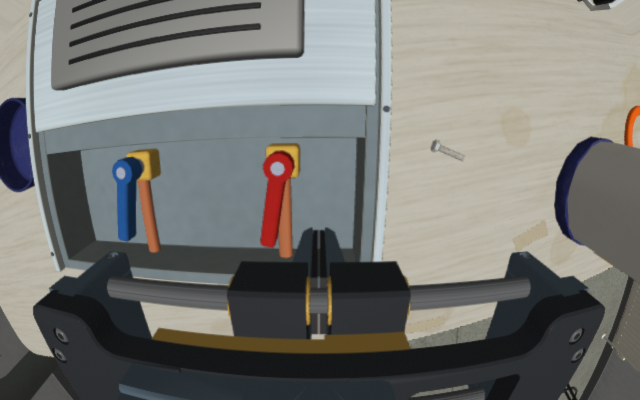

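The fingertips (320,230) hover right of the red lever (268,240), inside the bay's right wall. Next I'll lower and sweep.

```bash
python3 -m creep '[0,0,0.015,0, 0,0,0.035,0, 0,0,0.05,0, 0,0,0.055,0, 0,0,0.055,0]' 0; python3 -m creep '[-0.002,-0.008,0,0, -0.004,-0.015,0,0, -0.006,-0.022,0,0, -0.007,-0.027,0,0, -0.007,-0.032,0,0, -0.006,-0.037,0,0, -0.006,-0.041,0,0, -0.004,-0.046,0,0, -0.002,-0.051,0,0]' 0
```

```text
time_s: 7.73
tool_pos: [0.4432, -0.1401, 0.2336]
tcp_rot: [-3.125, 0.321, 0.002]
wrist_force: [-0.5, -0.2, -0.4]
opening: 0.0007
finger_force: 0.0
time_s: 8.48
tool_pos: [0.4517, -0.0898, 0.2336]
tcp_rot: [-3.125, 0.322, 0.001]
wrist_force: [-2.7, -3.3, 0.5]
opening: 0.0003
finger_force: 1.7
```

```bash
python3 -m creep '[0.003,-0.005,0,0, 0.006,-0.009,0,0, 0.011,-0.013,0,0, 0.015,-0.017,0,0, 0.019,-0.019,0,0, 0.022,-0.021,0,0, 0.025,-0.022,0,0, 0.025,-0.022,0,0]' 0;  python3 -m creep '[0.001,0,0,0, 0.002,0,0,0, 0.003,0,0,0, 0.003,0,0,0]' 0
```

```text
time_s: 9.15
tool_pos: [0.4797, -0.0735, 0.2334]
tcp_rot: [-3.125, 0.322, 0.006]
wrist_force: [-10.0, -0.3, 5.3]
opening: 0.0006
finger_force: 5.0
time_s: 9.48
tool_pos: [0.4809, -0.0738, 0.2332]
tcp_rot: [-3.124, 0.322, 0.013]
wrist_force: [-20.5, 2.0, 13.8]
opening: 0.0001
finger_force: 10.5
```

The lever is firm against its stop. I'll retreat and check.

```bash
python3 -m creep '[-0.005,0,0,0, -0.015,0,0,0, -0.02,0,-0.01,0, -0.02,0,-0.03,0, -0.025,0,-0.065,0, -0.035,0,-0.1,0, -0.045,0,-0.13,0, -0.045,0,-0.135,0, -0.045,0,-0.135,0]' 0 && python3 - <<'E'
from h import *
for n in ["wrist","top"]:
    c=manip.read_camera(n); cv2.imwrite(f"pics/{n}4.png",c["pixels"])
st=manip.get_state(); print(st["tool_pos"],st["wrist_force"])
E
```

```text
time_s: 10.23
tool_pos: [0.4394, -0.0652, 0.3713]
tcp_rot: [3.124, -0.322, 0.008]
wrist_force: [-0.4, 0.3, -0.3]
opening: 0.0006
finger_force: 0.0
[ 0.43937507 -0.06520282  0.3687091 ] [-0.39233593  0.16703797 -0.52567931]
```

View pics/wrist4.png

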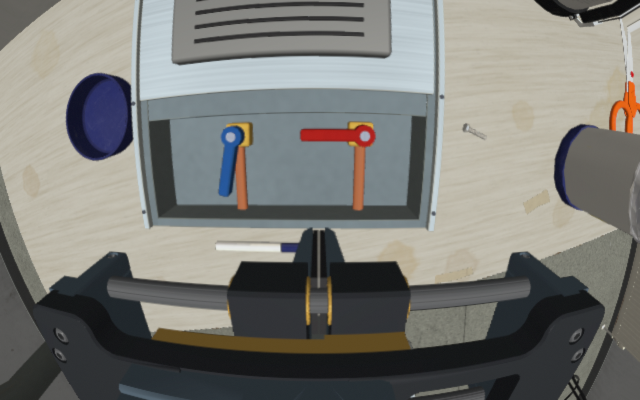

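View pics/top4.png

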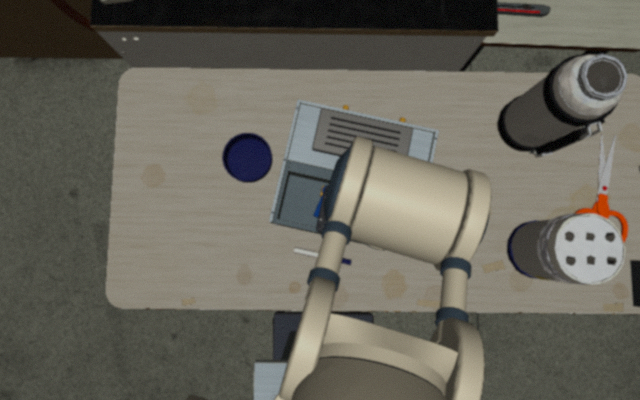

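The wrist view shows the red lever pointing to the box's left (303,135)–(364,135). Blue is unchanged, the cover is at the rear, and the pen, bolt and cup haven't moved. One numeric check before handing in.

```bash
python3 - <<'E'
from h import *
c=manip.read_camera("wrist"); mu=np.array([.5501,-.0519]); a=np.radians(-11.81); Rm=np.array([[np.cos(a),-np.sin(a)],[np.sin(a),np.cos(a)]])
b=lambda uv,z:(Rm.T@(onz(c,uv,z,True)[:2]-mu)).round(4)
print("face top",b((281,54),.084),"face foot",b((281,61),.066),"red piv",b((365,136),.056),"red end",b((304,135.5),.056),"blue",b((232,137),.056),b((224,193),.056))
E
```

```text
face top [ 0.0285 -0.0049] face foot [ 0.0254 -0.0028] red piv [-0.0442 -0.0805] red end [-0.0443 -0.0229] blue [-0.0442  0.0468] [-0.1001  0.0585]
```

```bash
python3 - <<'E'
import cv2,numpy as np
a=cv2.imread("pics/top4.png")[95:175,280:450]; w=cv2.imread("pics/wrist4.png")[0:110,120:450]
a=cv2.resize(a,(640,301),interpolation=cv2.INTER_CUBIC); w=cv2.resize(w,(640,213),interpolation=cv2.INTER_CUBIC)
cv2.imwrite("pics/z5.png",np.vstack([a,w]))
E
```

```text
(no output)
```

View pics/z5.png

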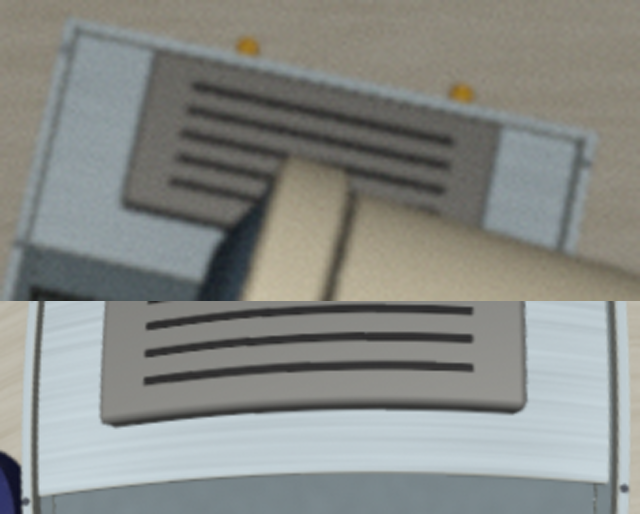

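The zoom shows the cover flush against the rear rim with no visible gap. Handing in.

```bash
python3 -c "
from cell import manip
print(manip.finish_job())"
```

```text
the job is handed in; nothing more can be done
None
```

I pushed the cover back to its rear stop, then turned the red lever a quarter turn clockwise, shut against its stop; the blue lever, pen, bolt and cup looked undisturbed, the hand ended clear, and the job is handed in (no verdict was returned).

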